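# Show the helper how the spatula gets washed

### The arm

A 6-joint arm with a two-finger parallel gripper is mounted at the origin on the work surface. World frame = base frame: x ahead of the robot, y to its left, z up, the work surface at z = 0. Lengths are in m, angles in rad, forces in N, time in s.
With the tool pointing down it reaches from about 0.325 to 1 m from the base axis. Payload 5.1 kg.
Tool frame: the origin (TCP) lies at the very end of the fingers, on their centre line; the grasp point (between the pads) lies 19 mm behind it (manip.pinch_z is the distance from the TCP to the grasp point, in m); z points along the fingers, y is the line along which they close (so a half turn about z gives the same grasp; the last joint's range is limited). The gripper opens to 85 mm and grips with 20 to 120 N. Pads are 22 mm wide; open, the fingers measure 114 mm over their backs; the gripper's body (76 mm by 85 mm) begins 54 mm behind the grasp point. The pads swing forward as they close: fully open they stand 13 mm farther back than shut.
Start: joints at [-1.248, 0.124, 1.65, -0, 1.367, -0.083], TCP at [0.257, -0.597, 0.231] pointing down, gripper open.
Joint ranges: [-2.61, 2.61], [-1.02, 2.33], [0.03, 2.71], [-1.35, 4.49], [0.32, 2.68], [-2.91, 2.91]. Speed limits (rad/s): [2.57, 2.57, 3.14, 3.14, 3.14, 3.14].

### API

Orientations are given as a 3x3 rotation matrix whose columns are the frame's x, y, z axes.
In Python, from rig import manip gives the robot as it stands.
- The arm moves only by the shell command python3 -m inch 'ROWS' [OPENING]. ROWS is JSON, a list of rows, each an object with "translation": the shift along the tool's x, y, z scaled (see below), a list of three; "twist": the turn, a rotation vector about the tool's x, y, z scaled (see below), a list of three. A call has exactly 10 rows; each row is the pose to reach, as a shift and turn from the pose commanded when the call began, along the tool's axes at that moment; what a row does not reach only later rows make up. The controller multiplies each number of a shift by 0.2 m and each number of a turn by pi/4 rad. A row lasts 1/12 s, in which the tool goes at most 41.7 mm and 7.16 degrees, less where a joint would pass 70% of its speed; a pose out of reach is approached as far as the arm can. A call with a number of a shift or a turn outside -1 to 1 is refused whole. A call with a gripper value outside its range is refused whole. OPENING is the opening, from 0 (shut) to 1 (fully open), set as the call begins (- or left out, the last holds). The fingers move at their own pace and stop on an object; the grip force is fixed at half the most. Time passes only in rows, so rows that repeat a pose let the fingers close, or fill a call up. It gives the time, the measured TCP pose, the force, the opening and the grip force at its end, in the units of the state.
- manip.sense(): the state, without advancing time (a new reading comes with each control period).
- manip.snapshot(name): name is "scene" or "top" or "wrist"; returns a dict with "img" (420x560x3 uint8, red, green, blue), "fx", "fy", "cx", "cy" (pixels), "dist" ([k1, k2, p1, p2, k3] as OpenCV has them; the pictures are not rectified), "T" (4x4, takes a point from camera to world coordinates). Camera axes: x right, y down, z forward; pixel columns grow to the right and rows downward; lengths in m; the calibration is good to about 2 mm. A picture is of the moment at which its call begins. There is no depth.
- manip.job_done(): hands the job in; it is judged then, once.
The state is a dict: "t": time; "qpos": joint angles; "joint_velocities": joint speeds; "joint_torque": joint torques, N m; "eef_pos": TCP position; "tcp_rot": TCP orientation; "force": force on the tool from outside, world axes, zero at the start; "moment": the same for the moment, N m; "width": opening from 0.0 (shut) to 1.0 (fully open); "grip_force": force on a finger pad.
Only numpy, scipy, OpenCV 4.12 (cv2) and the standard library are available. Lean on these libraries where they do the work, as an engineer would, in place of code of your own. Each camera call takes 0.05 s, during which the arm holds its last target. There are 200 camera calls.

### The job

Show the new kitchen helper how the wooden spatula gets done, by pointing only: first point at the blade of the wooden spatula that needs washing, then at the lidded plastic caddy on the rail where the scourers are kept, and last at the middle of the aluminium tray where the spatula is to dry. Each time bring the fingertips to about 3 cm from the thing, above it (above or in front of its middle, for the caddy), and keep them there for at least two seconds so that the helper sees it. Touch nothing and move nothing on the way.

Things in the scene. Friction and masses are not known exactly. Their poses are not given: they have to be found in the camera images.
- spatula: flat one-piece wooden spatula lying on the cement counter, left or right of the basin, 290 mm long, 8 mm thick; origin at mid-length on its underside, z up, x along its length: handle (20 mm wide) from x = -145 to +45, widening to the blade (56 mm wide) from x = +60 to +145; the blade lies nearer the robot
- spatula_blade (a point): centre of the upper face of the spatula's blade, 102 mm from the spatula's origin along its x; axes as the spatula's; the blade reaches 42 mm either way in x and 28 mm in y
- caddy_front (a point): centre of the robot-facing front of the plastic caddy hung firmly on the steel rail over the basin: clear box 100 mm deep (x), 140 wide (y), 110 high, green and yellow scourers inside, blue clip-on lid shut. World axes; the box reaches 100 mm behind, 70 to each side, 55 below; the lid's top is 64 mm above, its front lip stands 3 mm out
- caddy_lid (a point): centre of the upper face of the caddy's blue lid (100 by 148 mm), world axes. The 12 mm thick rail runs along y 64 mm behind this point (x) and 26 mm above it; the tiled wall's face is 114 mm behind, its top at most 65 mm above
- tray: empty shallow aluminium tray on the counter, on the other side of the basin from the spatula, 300 by 220 mm over its rim, 20 mm high, floor 3 mm thick; origin at the centre of its underside, x along its long side, z up
- bowl: orange melamine bowl on the counter between robot and basin, 130 mm across, 60 mm high, origin at the centre of its underside; not part of the job
- mug_a_mid (a point): centre of the first steel mug, 76 mm in diameter and 85 mm long, hanging on its side by its handle from an S-hook on the rail, its axis along the rail (y), handle up; swings freely; not part of the job
- mug_b_mid (a point): centre of the second steel mug, the same as the first; the caddy and the two mugs hang side by side in any order
Not all that is in view belongs to the job. Of the things like the bowl, leave any that is green; of the rest the larger one is meant.

How it is judged:
By the outcome, as a careful person would: the job done as asked, in the order asked, and still so for the second after the job is handed in, with the robot touching nothing.
It also fails if it takes over 69 s, if anything falls off the work surface, if the arm or the gripper's body presses on something with over 40 N, if the wrist force passes 120 N, or if a joint passes its speed limit or range.

## Working session

There is one attempt and no reset: what is moved stays moved. The work goes in short steps, Python scripts to look and compute and a shell command to move; the robot and the scene stay as the last step left them, time stands still between calls to the robot, and variables do not carry over. Pictures are saved under pics/ and viewed, at most 10 in all, crops included, and the job is handed in when it is done.

```bash
mkdir -p pics; ls; python3 - <<'E'
from rig import manip
import cv2,pickle
D={}
for n in("scene","top"):
    s=manip.snapshot(n);D[n]=s;cv2.imwrite(f"pics/{n}0.png",s["img"][:,:,::-1])
    print(n,s["fx"],s["cx"],s["cy"],s["dist"],s["T"].round(3).tolist())
pickle.dump(D,open("s0.pkl","wb"))
s=manip.sense();print(s["t"],s["eef_pos"],s["tcp_rot"])
E
```

```text
pics
scene 433.22026497801033 274.96459205036456 210.58980335368236 [0.02244247 0.         0.         0.         0.        ] [[-0.804, 0.462, -0.374, 0.901], [0.594, 0.625, -0.507, 0.499], [-0.0, -0.63, -0.777, 0.954], [0.0, 0.0, 0.0, 1.0]]
top 502.2544123623475 281.06636511599066 216.08802836437073 [0.00875376 0.         0.         0.         0.        ] [[-0.027, -0.992, 0.122, 0.33], [-1.0, 0.027, -0.002, -0.007], [-0.001, -0.122, -0.992, 1.394], [0.0, 0.0, 0.0, 1.0]]
0.1 [ 0.25638454 -0.59667918  0.23014349] [[ 9.18778354e-01  3.94773310e-01 -6.07373262e-04]
 [ 3.94773741e-01 -9.18776517e-01  1.84542688e-03]
 [ 1.70484991e-04 -1.93531329e-03 -9.99998113e-01]]
```

View pics/scene0.png

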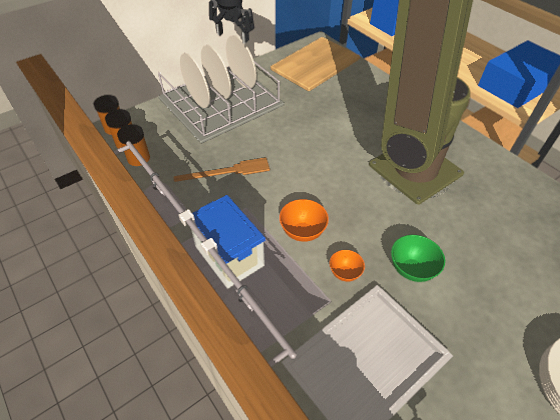

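View pics/top0.png

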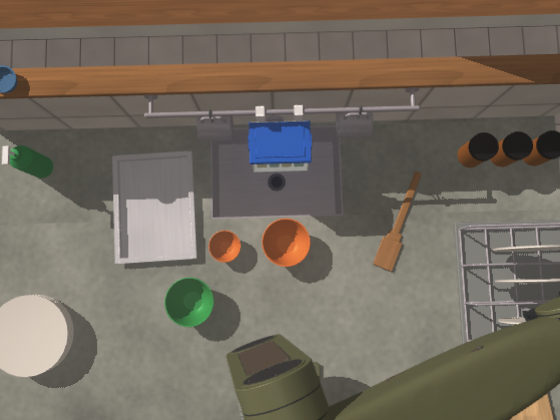

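The top view shows the spatula at the right: neck about (400,235), blade end (386,270), handle tip (417,173). The tray is at the left with corners (113,155), (193,151), (196,260) and (116,265), and the blue lid is at about (280,143) between two mugs at (213,125) and (355,122). Look-alikes:
- **Spatula:** the only other wooden things are the cutting board and the wooden ledges, so it is the one at (397,222).
- **Tray:** the flat basin at (277,180) is the sink, not the tray.
- **Caddy:** the blue crates on the shelf in the scene view are not it.
- **Bowls:** the green one is at (190,302) and the small orange one at (225,246). The large orange one at (286,242) is the one meant. I avoid all of them.

Next I take close crops.

```bash
python3 - <<'E'
import cv2,pickle,numpy as np
D=pickle.load(open("s0.pkl","rb"))
a=D["top"]["img"][90:280,190:430,::-1]; a=cv2.resize(a,None,fx=3.1,fy=3.1,interpolation=cv2.INTER_CUBIC)
cv2.imwrite("pics/topc.png",a)
b=D["scene"]["img"][150:310,160:320,::-1]; cv2.imwrite("pics/scenec.png",cv2.resize(b,None,fx=3.7,fy=3.7,interpolation=cv2.INTER_CUBIC))
E
```

```text
(no output)
```

View pics/topc.png

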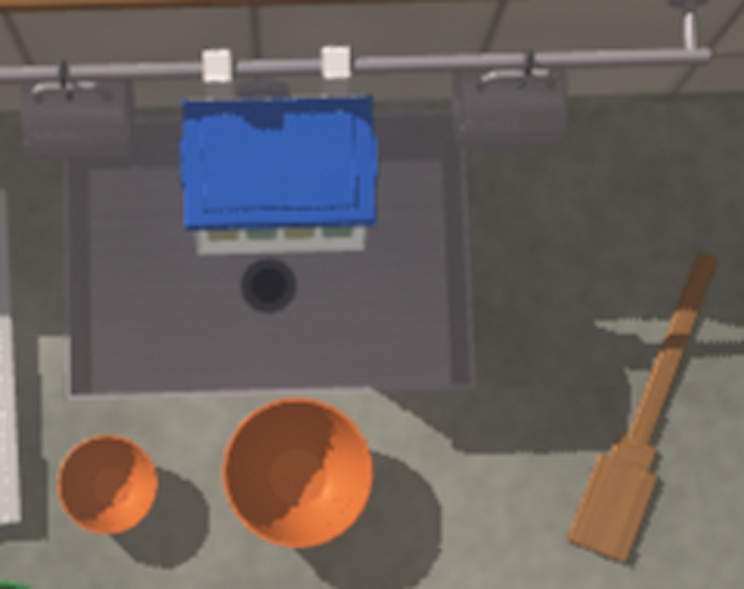

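View pics/scenec.png

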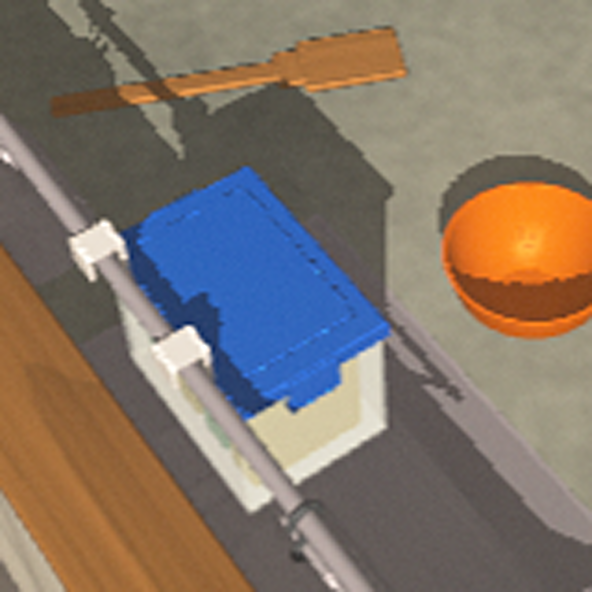

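The crops confirm the choices. The spatula blade's end corners are at crop (570,540) and (627,563), with the handle tip at (705,257). The lid's front corners are at top crop (186,229) and (375,222), and at scene crop (388,328) and (250,168). Next I triangulate.

```bash
cat > h.py <<'E'
import cv2,numpy as np
def ray(s,p):
    K=np.array([[s["fx"],0,s["cx"]],[0,s["fy"],s["cy"]],[0,0,1.]])
    u=cv2.undistortPoints(np.array([[p]],float),K,np.array(s["dist"]))[0,0]
    return s["T"][:3,3],s["T"][:3,:3]@np.r_[u,1]
def plane(s,p,z):
    o,d=ray(s,p);return o+d*(z-o[2])/d[2]
def tri(*sp):
    A=np.zeros((3,3));b=np.zeros(3)
    R=[ray(s,p) for s,p in sp]
    for o,d in R:
        d=d/np.linalg.norm(d);M=np.eye(3)-np.outer(d,d);A+=M;b+=M@o
    x=np.linalg.solve(A,b)
    return x,[np.linalg.norm(np.cross(x-o,d/np.linalg.norm(d))) for o,d in R]
E
python3 - <<'E'
from h import *;import pickle
np.set_printoptions(precision=4,suppress=True)
D=pickle.load(open("s0.pkl","rb"));t,s=D["top"],D["scene"]
tc=lambda u,v:(u/3.1+190-.34,v/3.1+90-.34)
sc=lambda u,v:(u/3.7+160-.36,v/3.7+150-.36)
for n,a,b in[("FL",(186,227),(388,328)),("FR",(375,220),(250,168)),("BR",(373,95),(126,230))]:
    print(n,*tri((t,tc(*a)),(s,sc(*b))))
print("railclip",*tri((t,tc(336,60)),(s,sc(98,250))),*tri((t,tc(217,65)),(s,sc(181,350))))
P=lambda *p:plane(t,tc(*p),.008)
e=(P(570,540)+P(627,563))/2;h=P(705,255);print("len",np.linalg.norm(e-h),"w",np.linalg.norm(P(570,540)-P(627,563)))
d=(e-h)/np.linalg.norm(e-h);print("blade",e-d*.0425,d, "scene", plane(s,sc(400,50),.008),e)
c=[plane(t,p,.02) for p in[(113,155),(193,151),(196,260),(116,265)]];print("tray",np.mean(c,0),c)
print("bowl",plane(t,tc(298,472),.06), plane(t,tc(108,484),.05),"green",plane(t,(190,302),.06))
print("mugs",plane(t,tc(78,110),.15),plane(t,tc(508,105),.15))
E
```

```text
FL [0.6065 0.0625 0.2128] [np.float64(0.000166579669340411), np.float64(0.00016657966934021862)]
FR [ 0.6066 -0.0833  0.2163] [np.float64(0.0006248215542985501), np.float64(0.0006248215542985341)]
BR [ 0.6982 -0.0811  0.2276] [np.float64(0.005816582982864695), np.float64(0.005816582982864909)]
railclip [ 0.722 -0.055  0.252] [np.float64(0.001604853480218853), np.float64(0.0016048534802185898)] [0.7201 0.0344 0.2564] [np.float64(0.0004120589001919925), np.float64(0.0004120589001917575)]
len 0.2864449179680665 w 0.053849031819240674
blade [ 0.3902 -0.301   0.008 ] [-0.9229  0.385   0.    ] scene [ 0.3521 -0.2828  0.008 ] [ 0.3509 -0.2846  0.008 ]
tray [0.5343 0.3391 0.02  ] [array([0.6844, 0.4556, 0.02  ]), array([0.6898, 0.2319, 0.02  ]), array([0.3852, 0.2256, 0.02  ]), array([0.3776, 0.4433, 0.02  ])]
bowl [ 0.4249 -0.0202  0.06  ] [0.4198 0.144  0.05  ] green [0.2743 0.2352 0.06  ]
mugs [0.7218 0.1533 0.15  ] [ 0.7162 -0.2008  0.15  ]
```

Checks hold: the spatula measures 286 × 54 mm (given 290 × 56), the lid is 146 mm wide at z ≈ 0.215, and the tray centre is at (0.534, 0.339). The first move shuts the fingers, goes up and over the rack, then heads toward the blade at (0.390, -0.301).

```bash
python3 -m inch '[{"translation":[0,0,-0.15],"twist":[0,0,0]},{"translation":[0,0,-0.3],"twist":[0,0,0]},{"translation":[0,0,-0.45],"twist":[0,0,0]},{"translation":[0.1,-0.1,-0.5],"twist":[0,0,0]},{"translation":[0.2,-0.2,-0.5],"twist":[0,0,0]},{"translation":[0.3,-0.3,-0.5],"twist":[0,0,0]},{"translation":[0.4,-0.4,-0.5],"twist":[0,0,0]},{"translation":[0.5,-0.5,-0.5],"twist":[0,0,0]},{"translation":[0.6,-0.55,-0.5],"twist":[0,0,0]},{"translation":[0.6,-0.55,-0.5],"twist":[0,0,0]}]' 0
cat >> h.py <<'E'
def go(*tgt):
    from rig import manip
    s=manip.sense();R=np.array(s["tcp_rot"])
    print(s["t"],np.round(s["eef_pos"],4),"scaled",np.round(R.T@(np.array(tgt)-s["eef_pos"])/.2,3),"per cm up",np.round(R[2]*.05,3))
E
python3 -c "from h import *;go(.390,-.301,.12)"
```

```text
t: 0.93
eef_pos: [0.3251, -0.4459, 0.3312]
tcp_rot: [[0.917, 0.398, 0.001], [0.398, -0.917, 0.001], [0.001, -0.001, -1.0]]
force: [0.1, 0.3, 0.6]
width: 0.004
grip_force: 0.0
0.9333 [ 0.3251 -0.4459  0.3312] scaled [ 0.585 -0.535  1.057] per cm up [ 0.   -0.   -0.05]
```

```bash
python3 -m inch '[{"translation":[0.1,-0.1,0],"twist":[0,0,0]},{"translation":[0.2,-0.2,0],"twist":[0,0,0]},{"translation":[0.3,-0.3,0],"twist":[0,0,0]},{"translation":[0.4,-0.4,0.1],"twist":[0,0,0]},{"translation":[0.5,-0.5,0.25],"twist":[0,0,0]},{"translation":[0.58,-0.535,0.4],"twist":[0,0,0]},{"translation":[0.58,-0.535,0.55],"twist":[0,0,0]},{"translation":[0.58,-0.535,0.7],"twist":[0,0,0]},{"translation":[0.58,-0.535,0.8],"twist":[0,0,0]},{"translation":[0.58,-0.535,0.8],"twist":[0,0,0]}]'
python3 - <<'E'
from rig import manip
from h import *
go(.390,-.301,.038)
s=manip.snapshot("wrist");T=s["T"]
cv2.imwrite("pics/w1.png",s["img"][:,:,::-1])
import pickle;pickle.dump(s,open("w1.pkl","wb"))
E
```

```text
t: 1.77
eef_pos: [0.385, -0.3024, 0.1652]
tcp_rot: [[0.919, 0.395, -0.008], [0.395, -0.919, 0.007], [-0.004, -0.01, -1.0]]
force: [-0.3, 0.6, -0.8]
width: 0.003
grip_force: 0.0
1.7667 [ 0.385  -0.3024  0.1652] scaled [0.029 0.01  0.636] per cm up [-0.   -0.   -0.05]
```

View pics/w1.png

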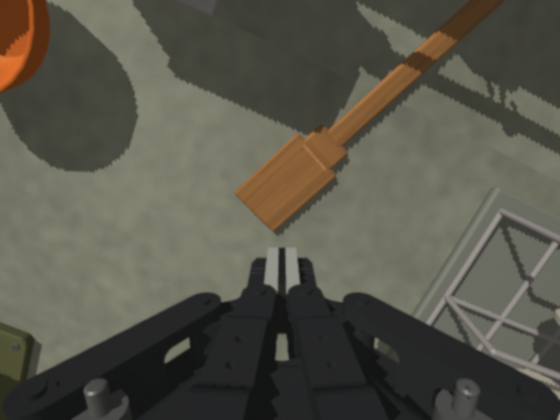

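The wrist view shows the blade ahead of the fingertips: end corners (236,194) and (275,232), neck corners about (303,135) and (336,176).

```bash
python3 - <<'E'
from h import *;import pickle
s=pickle.load(open("w1.pkl","rb"))
P=[plane(s,p,.008) for p in[(236,194),(275,232),(336,176),(303,135)]]
for p in P:print(p.round(4))
e=(P[0]+P[1])/2;print(e+.0425*np.array([.923,-.385,0]),np.mean(P,0))
E
```

```text
[ 0.3623 -0.2622  0.008 ]
[ 0.3412 -0.3119  0.008 ]
[ 0.4164 -0.3428  0.008 ]
[ 0.4387 -0.2985  0.008 ]
[ 0.39097193 -0.30340254  0.008     ] [ 0.38963076 -0.30385023  0.008     ]
```

Both measurements agree on (0.390, -0.303), so I descend to z = 0.038 and hold there.

```bash
python3 -m inch '[{"translation":[0.02,0.02,0.1],"twist":[0,0,0]},{"translation":[0.02,0.02,0.2],"twist":[0,0,0]},{"translation":[0.02,0.02,0.3],"twist":[0,0,0]},{"translation":[0.02,0.02,0.4],"twist":[0,0,0]},{"translation":[0.02,0.02,0.48],"twist":[0,0,0]},{"translation":[0.02,0.02,0.55],"twist":[0,0,0]},{"translation":[0.02,0.02,0.6],"twist":[0,0,0]},{"translation":[0.02,0.02,0.62],"twist":[0,0,0]},{"translation":[0.02,0.02,0.62],"twist":[0,0,0]},{"translation":[0.02,0.02,0.62],"twist":[0,0,0]}]'
python3 -c "from h import *;go(.390,-.303,.038)"
```

```text
t: 2.65
eef_pos: [0.3937, -0.3076, 0.0485]
tcp_rot: [[0.919, 0.395, 0.001], [0.395, -0.919, -0.001], [0.001, 0.002, -1.0]]
force: [0.1, -0.3, 0.3]
width: 0.003
grip_force: 0.0
2.65 [ 0.3937 -0.3076  0.0485] scaled [-0.008 -0.028  0.053] per cm up [ 0.    0.   -0.05]
```

```bash
H='{"translation":[0,0,0],"twist":[0,0,0]}'
python3 -m inch '[{"translation":[-0.01,-0.02,0.03],"twist":[0,0,0]},{"translation":[-0.01,-0.02,0.05],"twist":[0,0,0]},{"translation":[-0.01,-0.02,0.05],"twist":[0,0,0]},{"translation":[-0.01,-0.02,0.05],"twist":[0,0,0]},{"translation":[-0.01,-0.02,0.05],"twist":[0,0,0]},{"translation":[-0.01,-0.02,0.05],"twist":[0,0,0]},{"translation":[-0.01,-0.02,0.05],"twist":[0,0,0]},{"translation":[-0.01,-0.02,0.05],"twist":[0,0,0]},{"translation":[-0.01,-0.02,0.05],"twist":[0,0,0]},{"translation":[-0.01,-0.02,0.05],"twist":[0,0,0]}]'
for i in 1 2 3; do python3 -m inch '[{"translation":[0,0,0],"twist":[0,0,0]},{"translation":[0,0,0],"twist":[0,0,0]},{"translation":[0,0,0],"twist":[0,0,0]},{"translation":[0,0,0],"twist":[0,0,0]},{"translation":[0,0,0],"twist":[0,0,0]},{"translation":[0,0,0],"twist":[0,0,0]},{"translation":[0,0,0],"twist":[0,0,0]},{"translation":[0,0,0],"twist":[0,0,0]},{"translation":[0,0,0],"twist":[0,0,0]},{"translation":[0,0,0],"twist":[0,0,0]}]'; done | grep -E "^t:|pos"
python3 -c "from h import *;go(.52,-.16,.36)"
```

```text
t: 3.48
eef_pos: [0.3896, -0.3039, 0.0374]
tcp_rot: [[0.919, 0.395, 0.0], [0.395, -0.919, -0.0], [0.0, 0.0, -1.0]]
force: [0.6, -0.1, -0.7]
width: 0.002
grip_force: 0.0
t: 4.32
eef_pos: [0.3895, -0.3039, 0.0373]
t: 5.15
eef_pos: [0.3896, -0.3039, 0.0373]
t: 5.98
eef_pos: [0.3896, -0.3039, 0.0373]
5.9833 [ 0.3896 -0.3039  0.0373] scaled [ 0.883 -0.404 -1.613] per cm up [-0.   -0.   -0.05]
```

The blade has been pointed at for over 2.5 s. I go up first, then across at z ≈ 0.36, above the rail.

```bash
python3 -m inch '[{"translation":[0,0,-0.1],"twist":[0,0,0]},{"translation":[0,0,-0.25],"twist":[0,0,0]},{"translation":[0,0,-0.4],"twist":[0,0,0]},{"translation":[0,0,-0.55],"twist":[0,0,0]},{"translation":[0,0,-0.7],"twist":[0,0,0]},{"translation":[0,0,-0.85],"twist":[0,0,0]},{"translation":[0,0,-1],"twist":[0,0,0]},{"translation":[0,0,-1],"twist":[0,0,0]},{"translation":[0,0,-1],"twist":[0,0,0]},{"translation":[0,0,-1],"twist":[0,0,0]}]' | head -2
python3 -m inch '[{"translation":[0,0,-0.1],"twist":[0,0,0]},{"translation":[0.1,-0.05,-0.25],"twist":[0,0,0]},{"translation":[0.2,-0.1,-0.4],"twist":[0,0,0]},{"translation":[0.3,-0.15,-0.55],"twist":[0,0,0]},{"translation":[0.45,-0.2,-0.6],"twist":[0,0,0]},{"translation":[0.55,-0.25,-0.6],"twist":[0,0,0]},{"translation":[0.65,-0.3,-0.6],"twist":[0,0,0]},{"translation":[0.75,-0.35,-0.6],"twist":[0,0,0]},{"translation":[0.85,-0.4,-0.6],"twist":[0,0,0]},{"translation":[0.88,-0.4,-0.6],"twist":[0,0,0]}]' | head -2
python3 -c "from h import *;go(.653,-.0104,.36)"
```

```text
t: 6.82
eef_pos: [0.3893, -0.3036, 0.2367]
t: 7.65
eef_pos: [0.5204, -0.1585, 0.3545]
7.65 [ 0.5204 -0.1585  0.3545] scaled [ 0.903 -0.416 -0.028] per cm up [-0.   -0.   -0.05]
```

```bash
python3 -m inch '[{"translation":[0.1,-0.05,0],"twist":[0,0,0]},{"translation":[0.2,-0.1,0],"twist":[0,0,0]},{"translation":[0.3,-0.15,0],"twist":[0,0,0]},{"translation":[0.4,-0.2,0],"twist":[0,0,0]},{"translation":[0.5,-0.25,0],"twist":[0,0,0]},{"translation":[0.6,-0.3,0],"twist":[0,0,0]},{"translation":[0.7,-0.35,0],"twist":[0,0,0]},{"translation":[0.8,-0.4,0],"twist":[0,0,0]},{"translation":[0.89,-0.42,0],"twist":[0,0,0]},{"translation":[0.89,-0.42,0],"twist":[0,0,0]}]' | head -2
python3 - <<'E'
from rig import manip
from h import *
import pickle
go(.653,-.0104,.245)
s=manip.snapshot("wrist")
cv2.imwrite("pics/w2.png",s["img"][:,:,::-1])
pickle.dump(s,open("w2.pkl","wb"))
E
```

```text
t: 8.48
eef_pos: [0.6511, -0.0121, 0.3542]
8.4833 [ 0.6511 -0.0121  0.3542] scaled [ 0.014 -0.003  0.546] per cm up [-0.   -0.   -0.05]
```

View pics/w2.png

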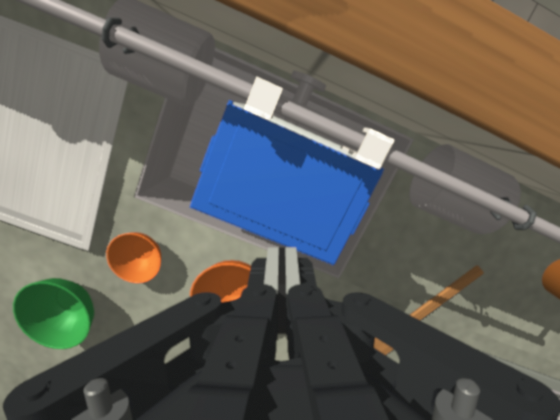

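The wrist view shows the lid centred ahead of the fingers: front corners (192,207) and (333,262), back corners (230,101) and (383,166). I cross-check its height with these.

```bash
python3 - <<'E'
from h import *;import pickle
np.set_printoptions(precision=4,suppress=True)
D=pickle.load(open("s0.pkl","rb"));t,s=D["top"],D["scene"]
w=pickle.load(open("w2.pkl","rb"))
tc=lambda u,v:(u/3.1+190-.34,v/3.1+90-.34)
sc=lambda u,v:(u/3.7+160-.36,v/3.7+150-.36)
for a,b,c in[((186,227),(388,328),(192,207)),((375,220),(250,168),(333,261))]:
    print(*tri((t,tc(*a)),(s,sc(*b)),(w,c)),*tri((t,tc(*a)),(w,c)))
for z in(.205,.215,.225):
    P=[plane(w,p,z) for p in[(192,207),(333,261),(383,166),(230,101)]]
    print(z,np.mean(P,0),[np.linalg.norm(P[i]-P[i-1]).round(4) for i in range(4)])
E
```

```text
[0.6061 0.0613 0.2117] [np.float64(0.0014604401780573656), np.float64(0.00033752500417846875), np.float64(0.0017237695847739586)] [0.6061 0.0611 0.2128] [np.float64(0.0015544609063277402), np.float64(0.0015544609063277398)]
[ 0.6073 -0.0837  0.2147] [np.float64(0.00010662475093822466), np.float64(0.0016991986358939736), np.float64(0.0016279343593031308)] [ 0.6081 -0.0842  0.2124] [np.float64(0.00025487789211513755), np.float64(0.0002548778921151879)]
0.205 [ 0.6562 -0.013   0.205 ] [np.float64(0.1042), np.float64(0.1478), np.float64(0.1043), np.float64(0.1489)]
0.215 [ 0.6583 -0.0119  0.215 ] [np.float64(0.1006), np.float64(0.1427), np.float64(0.1007), np.float64(0.1438)]
0.225 [ 0.6604 -0.0109  0.225 ] [np.float64(0.097), np.float64(0.1376), np.float64(0.0971), np.float64(0.1387)]
```

```bash
python3 -m inch '[{"translation":[0.02,0,0.08],"twist":[0,0,0]},{"translation":[0.02,0,0.16],"twist":[0,0,0]},{"translation":[0.02,0,0.24],"twist":[0,0,0]},{"translation":[0.02,0,0.32],"twist":[0,0,0]},{"translation":[0.02,0,0.4],"twist":[0,0,0]},{"translation":[0.02,0,0.46],"twist":[0,0,0]},{"translation":[0.02,0,0.5],"twist":[0,0,0]},{"translation":[0.02,0,0.54],"twist":[0,0,0]},{"translation":[0.02,0,0.55],"twist":[0,0,0]},{"translation":[0.02,0,0.55],"twist":[0,0,0]}]' | grep -E "^t:|pos|^force"
for i in 1 2 3 4; do python3 -m inch '[{"translation":[0,0,0],"twist":[0,0,0]},{"translation":[0,0,0],"twist":[0,0,0]},{"translation":[0,0,0],"twist":[0,0,0]},{"translation":[0,0,0],"twist":[0,0,0]},{"translation":[0,0,0],"twist":[0,0,0]},{"translation":[0,0,0],"twist":[0,0,0]},{"translation":[0,0,0],"twist":[0,0,0]},{"translation":[0,0,0],"twist":[0,0,0]},{"translation":[0,0,0],"twist":[0,0,0]},{"translation":[0,0,0],"twist":[0,0,0]}]'; done | grep -E "^t:|pos|^force"
python3 -c "from h import *;go(.534,.339,.36)"
```

```text
t: 9.37
eef_pos: [0.6535, -0.0121, 0.2468]
force: [-0.3, 0.1, -0.9]
t: 10.2
eef_pos: [0.6537, -0.0119, 0.2473]
force: [-0.9, -0.6, -0.2]
t: 11.03
eef_pos: [0.6538, -0.0119, 0.2473]
force: [0.7, -0.6, 0.6]
t: 11.87
eef_pos: [0.6538, -0.0119, 0.2473]
force: [-0.5, 0.1, -0.6]
t: 12.7
eef_pos: [0.6538, -0.0119, 0.2474]
force: [0.0, 0.0, -0.1]
12.7 [ 0.6538 -0.0119  0.2474] scaled [ 0.142 -1.848 -0.563] per cm up [ 0.    0.   -0.05]
```

The fingertips are about 3.3 cm above the lid. I trim down 4 mm and hold again, since time allows.

```bash
for i in 1; do python3 -m inch '[{"translation":[0,0,0.02],"twist":[0,0,0]},{"translation":[0,0,0.02],"twist":[0,0,0]},{"translation":[0,0,0.02],"twist":[0,0,0]},{"translation":[0,0,0.02],"twist":[0,0,0]},{"translation":[0,0,0.02],"twist":[0,0,0]},{"translation":[0,0,0.02],"twist":[0,0,0]},{"translation":[0,0,0.02],"twist":[0,0,0]},{"translation":[0,0,0.02],"twist":[0,0,0]},{"translation":[0,0,0.02],"twist":[0,0,0]},{"translation":[0,0,0.02],"twist":[0,0,0]}]'; done | grep -E "^t:|pos"
for i in 1 2 3; do python3 -m inch '[{"translation":[0,0,0],"twist":[0,0,0]},{"translation":[0,0,0],"twist":[0,0,0]},{"translation":[0,0,0],"twist":[0,0,0]},{"translation":[0,0,0],"twist":[0,0,0]},{"translation":[0,0,0],"twist":[0,0,0]},{"translation":[0,0,0],"twist":[0,0,0]},{"translation":[0,0,0],"twist":[0,0,0]},{"translation":[0,0,0],"twist":[0,0,0]},{"translation":[0,0,0],"twist":[0,0,0]},{"translation":[0,0,0],"twist":[0,0,0]}]'; done | grep -E "^t:|pos"
python3 -m inch '[{"translation":[0,0,-0.1],"twist":[0,0,0]},{"translation":[0,0,-0.2],"twist":[0,0,0]},{"translation":[0,0,-0.3],"twist":[0,0,0]},{"translation":[0,0,-0.4],"twist":[0,0,0]},{"translation":[0,0,-0.5],"twist":[0,0,0]},{"translation":[0,-0.1,-0.58],"twist":[0,0,0]},{"translation":[0,-0.2,-0.58],"twist":[0,0,0]},{"translation":[0,-0.35,-0.58],"twist":[0,0,0]},{"translation":[0,-0.5,-0.58],"twist":[0,0,0]},{"translation":[0,-0.5,-0.58],"twist":[0,0,0]}]' | grep -E "^t:|pos"
python3 -c "from h import *;go(.534,.339,.30)"
```

```text
t: 13.53
eef_pos: [0.6538, -0.0119, 0.2434]
t: 14.37
eef_pos: [0.6538, -0.0119, 0.2433]
t: 15.2
eef_pos: [0.6538, -0.0119, 0.2433]
t: 16.03
eef_pos: [0.6538, -0.0119, 0.2433]
t: 16.87
eef_pos: [0.6128, 0.0838, 0.3601]
16.8667 [0.6128 0.0838 0.3601] scaled [ 0.147 -1.327  0.303] per cm up [ 0.   -0.   -0.05]
```

```bash
python3 -m inch '[{"translation":[0.02,-0.13,0],"twist":[0,0,0]},{"translation":[0.04,-0.26,0],"twist":[0,0,0]},{"translation":[0.05,-0.4,0],"twist":[0,0,0]},{"translation":[0.06,-0.53,0],"twist":[0,0,0]},{"translation":[0.08,-0.66,0],"twist":[0,0,0]},{"translation":[0.1,-0.8,0.1],"twist":[0,0,0]},{"translation":[0.11,-0.93,0.2],"twist":[0,0,0]},{"translation":[0.12,-1,0.3],"twist":[0,0,0]},{"translation":[0.12,-1,0.4],"twist":[0,0,0]},{"translation":[0.12,-1,0.5],"twist":[0,0,0]}]' | grep -E "^t:|pos"
python3 -c "from h import *;go(.534,.339,.15)"
```

```text
t: 17.7
eef_pos: [0.5571, 0.2741, 0.2584]
17.7 [0.5571 0.2741 0.2584] scaled [ 0.023 -0.344  0.542] per cm up [ 0.    0.   -0.05]
```

```bash
python3 -m inch '[{"translation":[0,-0.1,0.1],"twist":[0,0,0]},{"translation":[0.02,-0.2,0.2],"twist":[0,0,0]},{"translation":[0.02,-0.3,0.3],"twist":[0,0,0]},{"translation":[0.02,-0.34,0.4],"twist":[0,0,0]},{"translation":[0.02,-0.34,0.5],"twist":[0,0,0]},{"translation":[0.02,-0.34,0.5],"twist":[0,0,0]},{"translation":[0.02,-0.34,0.5],"twist":[0,0,0]},{"translation":[0.02,-0.34,0.5],"twist":[0,0,0]},{"translation":[0.02,-0.34,0.5],"twist":[0,0,0]},{"translation":[0.02,-0.34,0.5],"twist":[0,0,0]}]' | grep -E "^t:|pos"
python3 - <<'E'
from rig import manip
from h import *
import pickle
go(.534,.339,.033)
s=manip.snapshot("top")
cv2.imwrite("pics/t3.png",s["img"][:,:,::-1])
E
```

```text
t: 18.53
eef_pos: [0.5354, 0.3374, 0.1615]
18.5333 [0.5354 0.3374 0.1615] scaled [-0.006 -0.01   0.642] per cm up [ 0.   -0.   -0.05]
```

View pics/t3.png

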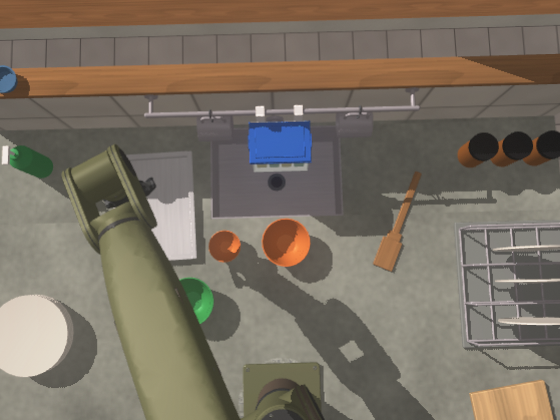

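Everything is where it was: caddy (280,143), mugs (213,125) and (355,122), spatula and bowls. The arm stands over the tray, which has clear space around it. I descend to 3 cm above the tray floor and hold.

```bash
python3 -m inch '[{"translation":[0,0,0.08],"twist":[0,0,0]},{"translation":[0,-0.01,0.18],"twist":[0,0,0]},{"translation":[0,-0.01,0.28],"twist":[0,0,0]},{"translation":[0,-0.01,0.38],"twist":[0,0,0]},{"translation":[0,-0.01,0.46],"twist":[0,0,0]},{"translation":[0,-0.01,0.52],"twist":[0,0,0]},{"translation":[0,-0.01,0.57],"twist":[0,0,0]},{"translation":[0,-0.01,0.61],"twist":[0,0,0]},{"translation":[0,-0.01,0.63],"twist":[0,0,0]},{"translation":[0,-0.01,0.63],"twist":[0,0,0]}]' | grep -E "^t:|pos"
for i in 1 2 3 4; do python3 -m inch '[{"translation":[0,0,0],"twist":[0,0,0]},{"translation":[0,0,0],"twist":[0,0,0]},{"translation":[0,0,0],"twist":[0,0,0]},{"translation":[0,0,0],"twist":[0,0,0]},{"translation":[0,0,0],"twist":[0,0,0]},{"translation":[0,0,0],"twist":[0,0,0]},{"translation":[0,0,0],"twist":[0,0,0]},{"translation":[0,0,0],"twist":[0,0,0]},{"translation":[0,0,0],"twist":[0,0,0]},{"translation":[0,0,0],"twist":[0,0,0]}]'; done | grep -E "^t:|pos|^force"
```

```text
t: 19.42
eef_pos: [0.5332, 0.3389, 0.0327]
t: 20.25
eef_pos: [0.5334, 0.3391, 0.0333]
force: [-0.5, -0.1, 0.3]
t: 21.08
eef_pos: [0.5334, 0.3391, 0.0333]
force: [-0.7, -0.1, -0.4]
t: 21.92
eef_pos: [0.5334, 0.3391, 0.0333]
force: [-0.4, 0.2, -0.3]
t: 22.75
eef_pos: [0.5334, 0.3391, 0.0333]
force: [-0.8, -0.1, 0.1]
```

Held for more than 3 s without contact, so I hand the job in.

```bash
python3 -c "
from rig import manip
print(manip.job_done())"
```

```text
the job is handed in; nothing more can be done
None
```

I pointed at the spatula's blade, then the caddy's lid, then the middle of the tray, each from about 3 cm above for more than two seconds. There was no sign of touching or moving anything, and I handed the job in at about 23 s.

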